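# Sort the used labware into bottle caddy and instrument tray

## Robot

A 6-joint arm with a two-finger parallel gripper is mounted at the origin on a cart in front of the work surface, level with it; the furniture and walls round the work are solid. World frame = base frame: x ahead of the robot, y to its left, z up, the work surface at z = 0. Lengths are in m, angles in rad, forces in N, time in s.
With the tool pointing down it reaches from about 0.25 to 0.775 m from the base axis. Payload 4 kg.
Tool frame: the origin (TCP) lies at the very end of the fingers, on their centre line; the grasp point (between the pads) lies tcp_to_grasp behind it (tcp_to_grasp is the distance from the TCP to the grasp point, in m); z points along the fingers, y is the line along which they close (so a half turn about z gives the same grasp; the last joint's range is limited). The gripper opens to 94 mm and grips with 3 to 60 N. Pads are 16 mm wide; open, the fingers measure 119 mm over their backs; the gripper's body (75 mm by 177 mm) begins 78 mm behind the grasp point.
Start: joints at [-1.287, 0.087, 1.371, -0, 1.684, -0.103], TCP at [0.207, -0.509, 0.206] pointing down, gripper open.
Joint ranges: [-3.1, 3.1], [-0.76, 2.03], [0.27, 2.55], [-1.08, 4.22], [0.17, 2.65], [-2.57, 2.57]. Speed limits (rad/s): [2.79, 2.79, 3.14, 3.14, 3.14, 3.14].

## Interface

Orientations are given as a unit quaternion [x, y, z, w].
In Python, from station import read_state, get_image, camera_info, sign_off, look_for, outline_of, tip_of, tcp_to_grasp gives the robot as it stands.
- The arm moves only by the tool step_arm, never from a script. Its argument "rows" is a list of rows, each an object with "delta_pos": the shift along the tool's x, y, z in m, a list of three; "angular": the turn, a rotation vector about the tool's x, y, z in degrees, a list of three; "gripper": the finger opening in m, from 0 to 0.094. In form: [{"delta_pos": [dx, dy, dz], "angular": [wx, wy, wz], "gripper": gripper}, ...]. A call has 1 to 5 rows; each row shifts and turns the commanded pose from where the row before left it, along the tool's axes as they then stand; what a row does not reach is not made up. A row lasts 1/8 s, in which the tool goes at most 62.5 mm and 10.7 degrees, less where a joint would pass 70% of its speed; a pose out of reach is approached as far as the arm can. A call is refused whole if a number of a shift passes 0.0625 or a number of a turn 10.7, either way. A call with a gripper value outside its range is refused whole. The fingers move at their own pace and stop on an object; the grip force is fixed at half the most. Time passes only in rows, so rows that do not move let the fingers close. It gives the time, the measured TCP pose, the force, the opening and the grip force at its end, in the units of the state.
- read_state(): the state, without advancing time (a new reading comes with each control period).
- get_image(name): name is "side" or "top" or "wrist"; returns (picture, depth): 400x640x3 uint8, red, green, blue; 400x640 float32, m along the optical axis (not along the pixel's ray), 0 where there is no reading.
- camera_info(name): a dict with "fx", "fy", "cx", "cy" (pixels), "dist_coeffs" ([k1, k2, p1, p2, k3] as OpenCV has them; the pictures are not rectified), "R" (3x3) and "t" (3): a world point X has camera coordinates R X + t; the wrist camera has in their place "hand_eye" (4x4, takes a point from camera to tool coordinates, whose origin is the TCP and whose axes are the flange's). Camera axes: x right, y down, z forward; pixel columns grow to the right and rows downward; lengths in m; the calibration is good to about 2 mm. A picture is of the moment at which its call begins: read the wrist's pose just before it. camera_info takes no time and is no camera call.
- sign_off(): hands the job in; it is judged then, once.
Trained networks look in the newest picture that a camera, given by its name, has taken for a name from the list of things; names that differ only in an ending like _2 or _b are one class to them, and where a whole thing is asked for, a point or a joint stands for the part that bears it (a point fixed in the world has none). Each returns a list of dicts, best first, with "confidence" (0 to 1); they miss things now and then, are a little off and sometimes report something else, mostly with a low value. They report only what shows in the picture. A call takes as long as a camera call. They do not tell look-alikes from the thing itself.
- look_for(camera, query): "box" ([left, top, right, bottom] in pixels, round what is visible of it).
- outline_of(camera, query): "region" (400x640 bool, what is visible of it) and "box" ([left, top, right, bottom] in pixels, round what is visible of it).
- tip_of(camera, query): "pixel" ([row, column] in pixels: a listed point, or the origin of a listed thing).
The state is a dict: "time_s": time; "joints": joint angles; "qd": joint speeds; "joint_efforts": joint torques, N m; "position": TCP position; "orientation": TCP orientation; "force": force on the tool from outside, world axes, zero at the start; "torque": the same for the moment, N m; "grip_width": opening from 0.0 (shut) to 1.0 (fully open); "finger_force": force on a finger pad.
Only numpy, scipy, OpenCV 4.12 (cv2) and the standard library are available. Lean on these libraries where they do the work, as an engineer would, in place of code of your own. Each camera call takes 0.05 s, during which the arm holds its last target. There are 200 camera calls.

## Task

Clear up after the titration: stand the wide white bottle in the wide bay of the bottle caddy and the slim dropper bottle in its narrow bay, and lay the syringe and the tweezers side by side in the shallow steel tray, flat on its floor and lengthwise along it. Keep the bottles upright all the time, and leave everything else on the bench where it is.

Things in the scene. Friction and masses are not known exactly. Their poses are not given: they have to be found in the camera images.
- white_bottle: Wide white plastic bottle with a screw cap, closed, standing; body 45 mm in diameter, 82 mm tall with its cap. Origin: centre of its underside; z up along its axis. Loose. It goes into the caddy's wide bay.
- dropper_bottle: Slim dropper bottle standing; body 33 mm in diameter up to z = 60 mm, tapering to a 24 mm collar at z = 62 to 77 mm and a 12 mm rubber teat on top to z = 102 mm. Origin: centre of its underside; z up along its axis. Loose. It goes into the caddy's narrow bay.
- syringe: Plastic syringe with plunger (which does not move), lying; 114 mm long along its own y (y = -57 nozzle to +57 mm plunger end), barrel 16 mm in diameter with its axis 11 mm above the underside, gripped about its middle; finger flange 30 mm wide (x) by 22 mm high at y = +34 mm. Origin: under its middle, on its underside; z up. Loose.
- tweezers: Steel tweezers lying flat; 128 mm long along their own y, 13 mm wide (x) at the middle, 8 mm high. Gripping them squeezes nothing shut (rigid). Origin: centre of the underside; z up. Loose.
- bottle_caddy: White two-bay bottle caddy, an open box fixed to the bench, 72 mm (x) by 126 mm (y), 28 mm high, walls 4 mm, floor 3 mm thick. The wide bay (64 mm in x by 64 mm in y inside) is centred at x = 0, y = -27 mm; the narrow bay (64 by 50 mm) is centred at x = 0, y = +34 mm. Origin: centre of the underside; z up.
- instrument_tray: Shallow open steel instrument tray fixed to the bench, 168 mm long (its x) by 142 mm wide (y), 14 mm high, inside 160 by 134 mm; floor 4 mm thick. Origin: centre of the underside; z up.
- bench_timer: Bystander: flat digital timer, 66 x 62 x 18 mm. Origin: centre of the underside. Loose; leave it.
- stir_bar: Bystander: white stirring bar lying between the things, 30 mm long (y), 9 mm thick. Origin: centre of the underside. Loose; leave it.
- beaker: Bystander: clear glass beaker at the back, 54 mm in diameter, 72 mm tall. Origin: centre of the underside. Loose; leave it.
Things that resemble listed ones, but are neither listed nor needed, are in the scene too. What is shaped like the dropper_bottle but yellow is not meant.

How it is judged:
By the outcome, as a careful person would: the job done as asked, in the order asked, and still so for the second after the job is handed in, with the robot touching nothing.
It also fails if it takes over 112 s, if anything falls off the work surface, if the arm or the gripper's body presses on something with over 40 N, if the wrist force passes 120 N, or if a joint passes its speed limit or range.

## Working session

There is one attempt and no reset: what is moved stays moved. The work goes in short steps, Python scripts to look and compute and a tool call to move; the robot and the scene stay as the last step left them, time stands still between calls to the robot, and variables do not carry over. Pictures are saved under pics/ and viewed, at most 14 in all, crops included, and the job is handed in when it is done.

Besides the shell and the picture viewer there is one more tool, called after "Emit:" by a JSON object that holds its "op" and its "data", one argument or row to a line. step_arm: Moves the arm, as the interface text tells. Its arguments: {"type":"object","properties":{"rows":{"type":"array"}},"required":["rows"]}

```bash
mkdir -p pics; ls
cat > h.py <<'E'
import numpy as np, cv2
from station import *
from scipy.spatial.transform import Rotation as Rn
def cam(name):
    c=camera_info(name); K=np.array([[c['fx'],0,c['cx']],[0,c['fy'],c['cy']],[0,0,1.]]); d=np.array(c['dist_coeffs'],float)
    if 'R' in c: R=np.array(c['R']);t=np.array(c['t'])
    else:
        s=read_state();T=np.eye(4);T[:3,:3]=Rn.from_quat(s['orientation']).as_matrix();T[:3,3]=s['position']
        W=np.linalg.inv(T@np.array(c['hand_eye']));R=W[:3,:3];t=W[:3,3]
    return K,d,R,t
def cloud(c,dep):
    K,d,R,t=c; v,u=np.mgrid[0:400,0:640]
    n=cv2.undistortPoints(np.stack([u,v],-1).reshape(-1,1,2).astype(np.float64),K,d).reshape(400,640,2)
    P=np.concatenate([n*dep[...,None],dep[...,None]],-1)
    return (P-t)@R
def save(n,im): cv2.imwrite('pics/'+n+'.png',im[...,::-1])
E
python3 - <<'E'
from h import *
print(tcp_to_grasp); s=read_state(); print(s)
names="white_bottle dropper_bottle syringe tweezers bottle_caddy instrument_tray bench_timer stir_bar beaker".split()
for cn in("top","side"):
    c=cam(cn);im,dep=get_image(cn);save(cn,im);W=cloud(c,dep);np.savez(cn,W=W,im=im)
    print(cn,'cam at',-c[2].T@c[3])
    for n in names:
        for o in outline_of(cn,n)[:3]:
            r=o['region']&(dep>0); P=W[r]
            if len(P)<5: print(n,o['confidence'],o['box'],'few');continue
            hi=P[P[:,2]>np.percentile(P[:,2],95)-.004]
            q=cv2.minAreaRect((P[:,:2]*1000).astype(np.float32))
            print(n,round(o['confidence'],2),np.round(o['box']).astype(int),'med',np.median(P,0).round(3),'zmax',P[:,2].max().round(3),'topc',hi.mean(0).round(3),'rect',np.round(q[0]),np.round(q[1]),round(q[2]))
E
```

```text
pics
0.0188
{'time_s': 0.0, 'joints': array([-1.28711851e+00,  8.79525335e-02,  1.37225043e+00, -3.75442164e-06,
        1.68357368e+00, -1.03103707e-01]), 'qd': array([-0.00138633, -0.00071065,  0.00119471,  0.00068618,  0.0007815 ,
        0.00034685]), 'joint_efforts': array([ 2.05887574e-05, -3.40175021e+01, -3.02426147e+01,  7.18466006e-02,
        3.30527429e-02, -1.62909409e-04]), 'position': array([ 0.20730528, -0.50884978,  0.20430746]), 'orientation': array([ 9.81357671e-01,  1.92187226e-01, -1.00317100e-04, -1.08737972e-03]), 'force': array([-0.30441564,  0.57853152, -1.28356759]), 'torque': array([-0.02687797,  0.04388997, -0.01969722]), 'finger_force': 0.0, 'grip_width': 0.9980751741827993}
top cam at [ 0.36743408 -0.08677894  1.19215829]
white_bottle 0.55 [305 238 321 256] med [ 0.432 -0.038  0.064] zmax 0.087 topc [ 0.434 -0.037  0.083] rect [433. -34.] [50. 42.] 85
white_bottle 0.27 [376 134 396 162] med [ 0.703 -0.241  0.033] zmax 0.077 topc [ 0.701 -0.243  0.072] rect [ 700. -247.] [52. 68.] 8
dropper_bottle 0.66 [364 202 372 216] med [ 0.528 -0.186  0.068] zmax 0.1
[... 1673 characters left out ...]
570. 181.] [185.  73.] 78
bottle_caddy 0.21 [380 201 405 224] med [ 0.704 -0.229  0.058] zmax 0.073 topc [ 0.701 -0.238  0.07 ] rect [ 699. -240.] [52. 49.] 32
instrument_tray 0.62 [232 273 340 366] med [ 0.427 -0.364  0.004] zmax 0.017 topc [ 0.425 -0.364  0.014] rect [ 430. -352.] [160. 180.] 79
instrument_tray 0.33 [335 233 362 264] med [ 0.596 -0.264  0.015] zmax 0.115 topc [ 0.599 -0.262  0.018] rect [ 589. -271.] [130.  60.] 60
bench_timer 0.58 [333 233 367 263] med [ 0.596 -0.264  0.015] zmax 0.019 topc [ 0.599 -0.26   0.015] rect [ 599. -258.] [63. 54.] 54
beaker 0.71 [376 200 405 226] med [ 0.703 -0.23   0.057] zmax 0.194 topc [ 0.697 -0.244  0.076] rect [ 664. -295.] [209.  51.] 57
```

Run:
```python
import cv2
a=cv2.imread('pics/top.png')[110:310,190:480]; cv2.imwrite('pics/topc.png',cv2.resize(a,None,fx=2.7,fy=2.7,interpolation=cv2.INTER_CUBIC))
a=cv2.imread('pics/side.png')[100:380,180:430]; cv2.imwrite('pics/sidec.png',cv2.resize(a,None,fx=2.1,fy=2.1,interpolation=cv2.INTER_CUBIC))
```

```text
(no output)
```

View pics/topc.png

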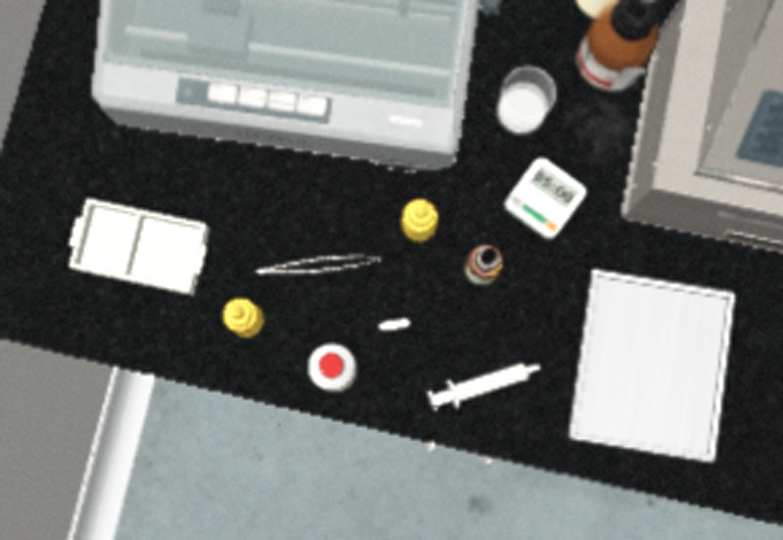

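View pics/sidec.png

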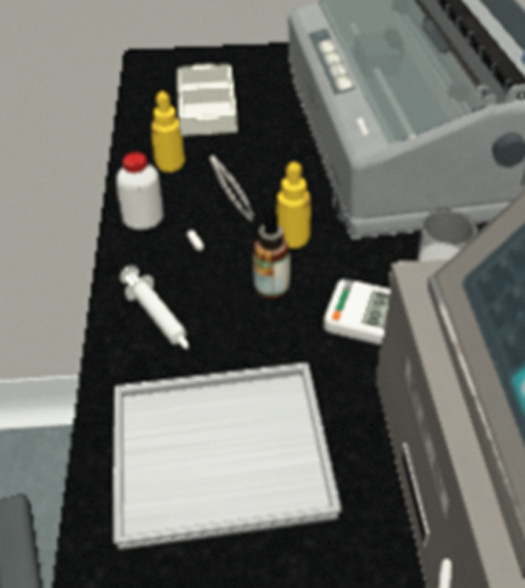

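Top view: the brown labelled bottle at full-image px (368,209) is the dropper. The lookalikes are the yellow bottles at (346,191) and (280,228). The white bottle with the red cap is at (313,246); the beaker at (386,148) is the only other white-ish thing. The tweezers are at about (308,208), the syringe at (368,253), the tray at (433,245) and the caddy at (242,201), with its wide bay on the right. Next I fit these and check the heights of the furniture.

```bash
cat >> h.py <<'E'
def onplane(c,uv,z):
    K,d,R,t=c; n=cv2.undistortPoints(np.array(uv,float).reshape(-1,1,2),K,d).reshape(-1,2)
    D=np.c_[n,np.ones(len(n))]@R; o=-R.T@t; return o+D*((z-o[2])/D[:,2])[:,None]
def pca(P):
    m=(P.min(0)+P.max(0))/2; u,s,v=np.linalg.svd(P[:,:2]-P[:,:2].mean(0),full_matrices=False); a=v[0]
    q=(P[:,:2])@np.c_[v[0],v[1]]; lo,hi=np.percentile(q,1,0),np.percentile(q,99,0)
    return ((lo+hi)/2)@v, np.degrees(np.arctan2(a[1],a[0])), hi-lo
E
python3 - <<'E'
from h import *
for cn in("top","side"):
    c=cam(cn);D=np.load(cn+'.npz');W=D['W'];im=D['im'];g=im.min(2).astype(int)
    v,u=np.mgrid[0:400,0:640]
    bench=onplane(c,np.stack([u,v],-1).reshape(-1,2),0.005)[:,:2].reshape(400,640,2)
    def box(x0,x1,y0,y1): return (bench[...,0]>x0)&(bench[...,0]<x1)&(bench[...,1]>y0)&(bench[...,1]<y1)
    # tweezers
    m=box(.49,.56,-.09,.08)&(g>70)&(W[...,2]<.02)
    m&=~((np.hypot(bench[...,0]-.487,bench[...,1]-.05)<.03))
    uv=np.argwhere(m)[:,::-1]; P=onplane(c,uv,.006); print(cn,'tweezers',len(P),pca(P), P.min(0),P.max(0))
    m=box(.36,.47,-.26,-.11)&(g>90); P=onplane(c,np.argwhere(m)[:,::-1],.011); print('syringe',len(P),pca(P))
    for nm,(x0,x1,y0,y1),z in(("tray",(.3,.56,-.47,-.26),.012),("caddy",(.5,.64,.06,.26),.027)):
        m=box(x0,x1,y0,y1)&(g>110); n,l,st,_=cv2.connectedComponentsWithStats(m.astype(np.uint8)); k=1+st[1:,4].argmax()
        P=onplane(c,np.argwhere(l==k)[:,::-1],z); q=cv2.minAreaRect((P[:,:2]*1000).astype(np.float32)); print(nm,q)
    print([ (n,o['confidence'],o['pixel'],onplane(c,[o['pixel'][::-1]],0)[0].round(3)) for n in("tweezers",) for o in tip_of(cn,n)[:2]])
W=np.concatenate([np.load(n+'.npz')['W'].reshape(-1,3) for n in("top","side")])
print('height map mm; cols y from +.28 to -.48 step .04')
for x in np.arange(.8,.28,-.04):
    print('%.2f'%x,*['%4d'%(1000*np.percentile(s,98)) if len(s:=W[(abs(W[:,0]-x)<.02)&(abs(W[:,1]-y)<.02)&(W[:,2]<.9)][:,2])>3 else '   .' for y in np.arange(.28,-.49,-.04)])
E
```

```text
top tweezers 145 (array([ 0.5415027 , -0.02153139]), np.float64(94.9062415885765), array([0.12467823, 0.01587665])) [ 0.53280447 -0.08497897  0.006     ] [0.55186693 0.0433152  0.006     ]
syringe 279 (array([ 0.41502038, -0.18582393]), np.float64(-74.29169847316875), array([0.11158183, 0.02062861]))
tray ((428.96771240234375, -357.8626403808594), (148.30450439453125, 174.55992126464844), 78.75981140136719)
caddy ((564.5751953125, 160.66845703125), (139.81886291503906, 75.74188995361328), 76.02193450927734)
[('tweezers', 0.46, [206.5, 307.7], array([ 0.546, -0.023,  0.   ]))]
side tweezers 165 (array([ 0.54224059, -0.02217294]), np.float64(-86.38949205912492), array([0.12455584, 0.01803059])) [ 0.53337356 -0.08752251  0.006     ] [0.55269475 0.04162263 0.006     ]
syringe 441 (array([ 0.40435791, -0.18137137]), np.float64(-73.01847077281943), array([0.13365135, 0.04732335]))
tray ((428.7644348144531, -359.58056640625), (151.3706817626953, 173.16200256347656), 78.63521575927734)
caddy ((560.556640625, 141.518798828125), (166.73785400390625, 74.84645080566406), 75.87263488769531)
[('tw
[... 778 characters left out ...]
    4    7    7    4   98   58   75   18   17    3  149  151  170  183
0.52    4    4   28   29   30    8   57    7    7    3    3   61   98    3    3   16   15   15   11   48
0.48    3    3    3    4    5   60   98    4    3    8    8    3    3    3   15   14    7    7   15    2
0.44 -847    2    3    3    3    3    4   62   83   41    3    3   17   16   15    7    7    6   15    2
0.40 -849 -845 -851 -849 -851    2    3    3   63    3   19   21   18    8   15    7    7    9   15    2
0.36 -849 -852 -852 -848 -850 -847 -850 -852   -2    3    3    3    3    3   15   15   14   15   12    3
0.32 -848 -848 -848 -848 -848 -846 -848 -851 -848 -849 -849 -850    1    2    3    2   11   15    2    3
```

Emit:
{"op": "step_arm", "data": {
  "rows": [
    {"delta_pos": [0, 0, -0.05], "angular": [0, 0, 0], "gripper": 0.094},
    {"delta_pos": [0, 0, -0.05], "angular": [0, 0, 0], "gripper": 0.094},
    {"delta_pos": [0, 0, -0.03], "angular": [0, 0, 0], "gripper": 0.094}
  ]
}}

```text
time_s: 1.48
position: [0.2076, -0.5097, 0.3388]
orientation: [0.981, 0.192, 0.0, 0.002]
force: [0.5, -0.1, -0.1]
grip_width: 0.996
finger_force: 0.0
```

Emit:
{"op": "step_arm", "data": {
  "rows": [
    {"delta_pos": [0.042, -0.039, 0], "angular": [0, 0, 0], "gripper": 0.094},
    {"delta_pos": [0.042, -0.039, 0], "angular": [0, 0, 0], "gripper": 0.094},
    {"delta_pos": [0.042, -0.039, 0], "angular": [0, 0, 0], "gripper": 0.094},
    {"delta_pos": [0.042, -0.039, 0], "angular": [0, 0, 0], "gripper": 0.094},
    {"delta_pos": [0.042, -0.039, 0], "angular": [0, 0, 0], "gripper": 0.094}
  ]
}}

```text
time_s: 2.1
position: [0.3288, -0.2479, 0.3357]
orientation: [0.981, 0.192, 0.0, 0.0]
force: [1.0, -0.7, 0.5]
grip_width: 1.002
finger_force: 0.0
```

Emit:
{"op": "step_arm", "data": {
  "rows": [
    {"delta_pos": [0.042, -0.039, 0], "angular": [0, 0, 0], "gripper": 0.094},
    {"delta_pos": [0.042, -0.039, 0], "angular": [0, 0, 0], "gripper": 0.094},
    {"delta_pos": [0.042, -0.039, 0], "angular": [0, 0, 0], "gripper": 0.094},
    {"delta_pos": [0.042, -0.039, 0], "angular": [0, 0, 0], "gripper": 0.094}
  ]
}}

```text
time_s: 2.6
position: [0.4256, -0.0399, 0.3358]
orientation: [0.981, 0.192, 0.001, 0.0]
force: [0.8, -1.3, 0.4]
grip_width: 1.002
finger_force: 0.0
```

Emit:
{"op": "step_arm", "data": {
  "rows": [
    {"delta_pos": [0, 0, 0], "angular": [0, 0, -10.6], "gripper": 0.094},
    {"delta_pos": [0, 0, 0], "angular": [0, 0, -10.6], "gripper": 0.094},
    {"delta_pos": [0, 0, 0], "angular": [0, 0, -10.6], "gripper": 0.094},
    {"delta_pos": [0, 0, 0], "angular": [0, 0, -10.6], "gripper": 0.094},
    {"delta_pos": [0, 0, 0], "angular": [0, 0, -10.6], "gripper": 0.094}
  ]
}}

```text
time_s: 3.22
position: [0.4251, -0.0417, 0.3356]
orientation: [0.791, 0.612, 0.0, 0.0]
force: [-0.2, 0.0, 0.5]
grip_width: 1.0
finger_force: 0.0
```

Run:
```python
from h import *
c=cam("wrist");im,dep=get_image("wrist");save("w1",im);W=cloud(c,dep);np.savez("w1",W=W,im=im,dep=dep)
print(np.array(camera_info('wrist')['hand_eye']).round(3))
for n in("white_bottle","bottle_caddy","tweezers","dropper_bottle"):
    for o in outline_of("wrist",n)[:3]:
        P=W[o['region']&(dep>0)]
        if len(P)<5: continue
        zt=np.percentile(P[:,2],97); hi=P[P[:,2]>zt-.004]
        q=cv2.minAreaRect((P[:,:2]*1000).astype(np.float32))
        print(n,round(o['confidence'],2),np.round(o['box']),'ztop',zt.round(4),'topc',((hi.min(0)+hi.max(0))/2).round(4),hi.mean(0).round(4),'rect',np.round(q[0],1),np.round(q[1],1),round(q[2],1))
```

```text
[[-0.    -0.969 -0.247  0.071]
 [ 1.    -0.     0.     0.001]
 [-0.    -0.247  0.969 -0.178]
 [ 0.     0.     0.     1.   ]]
white_bottle 0.71 [310. 146. 344. 181.] ztop 0.0818 topc [ 0.4348 -0.037   0.0805] [ 0.435  -0.0367  0.0807] rect [436.4 -39.5] [44.1 51.3] 25.9
bottle_caddy 0.87 [356.   0. 411.  51.] ztop 0.0274 topc [0.5567 0.1262 0.0265] [0.554  0.1131 0.0263] rect [561.8 126.4] [71.1 80.7] 75.9
bottle_caddy 0.27 [316. 294. 416. 372.] ztop 0.0148 topc [ 0.4301 -0.2307  0.2299] [ 0.4318 -0.3483  0.036 ] rect [ 457.3 -237.5] [427.1 179.6] 78.4
tweezers 0.67 [378.  94. 394. 131.] ztop 0.0086 topc [0.5418 0.0098 0.0073] [0.5395 0.0109 0.0069] rect [541.7   9.8] [12.3 57.1] 0.8
dropper_bottle 0.88 [417. 180. 458. 212.] ztop 0.0983 topc [ 0.5807 -0.1282  0.0983] [ 0.5807 -0.1274  0.0977] rect [ 578.6 -125.2] [34.4 25.3] 45.7
dropper_bottle 0.56 [334.  79. 361. 103.] ztop 0.0997 topc [0.4876 0.051  0.0988] [0.4875 0.0505 0.0982] rect [487.   49.9] [33.2 31.9] 30.5
```

View pics/w1.png

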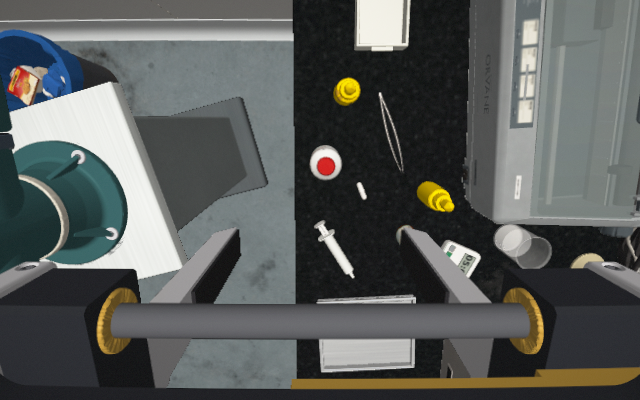

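The wrist view shows the red-capped white bottle at px (326,163), with no other one like it. The yellow bottles are at (347,92) and (435,196), and the tweezers at (391,130). I'm descending on the white bottle.

Emit:
{"op": "step_arm", "data": {
  "rows": [
    {"delta_pos": [0.007, 0.008, 0.06], "angular": [0, 0, 0], "gripper": 0.094},
    {"delta_pos": [0, 0, 0.06], "angular": [0, 0, 0], "gripper": 0.094},
    {"delta_pos": [0, 0, 0.06], "angular": [0, 0, 0], "gripper": 0.094},
    {"delta_pos": [0, 0, 0.06], "angular": [0, 0, 0], "gripper": 0.094},
    {"delta_pos": [0, 0, 0.03], "angular": [0, 0, 0], "gripper": 0.094}
  ]
}}

```text
time_s: 4.1
position: [0.4322, -0.0365, 0.0616]
orientation: [0.793, 0.609, -0.002, -0.002]
force: [0.7, -0.6, 0.8]
grip_width: 1.001
finger_force: 0.0
```

Emit:
{"op": "step_arm", "data": {
  "rows": [
    {"delta_pos": [0, 0, 0.03], "angular": [0, 0, 0], "gripper": 0.094},
    {"delta_pos": [0, 0, 0], "angular": [0, 0, 0], "gripper": 0.094}
  ]
}}

```text
time_s: 4.35
position: [0.4323, -0.0365, 0.0331]
orientation: [0.793, 0.609, -0.002, -0.002]
force: [-0.4, -0.1, -0.7]
grip_width: 0.997
finger_force: 0.0
```

Emit:
{"op": "step_arm", "data": {
  "rows": [
    {"delta_pos": [0, 0.0028, 0], "angular": [0, 0, 0], "gripper": 0.06},
    {"delta_pos": [0, 0, 0], "angular": [0, 0, 0], "gripper": 0.05},
    {"delta_pos": [0, 0, 0], "angular": [0, 0, 0], "gripper": 0.045},
    {"delta_pos": [0, 0, 0], "angular": [0, 0, 0], "gripper": 0.04},
    {"delta_pos": [0, 0, 0], "angular": [0, 0, 0], "gripper": 0.035}
  ]
}}

```text
time_s: 4.97
position: [0.4373, -0.0377, 0.0357]
orientation: [0.792, 0.61, -0.0, 0.0]
force: [0.0, 0.1, 0.7]
grip_width: 0.5
finger_force: 0.3
```

Emit:
{"op": "step_arm", "data": {
  "rows": [
    {"delta_pos": [0, 0, 0], "angular": [0, 0, 0], "gripper": 0.03},
    {"delta_pos": [0, 0, 0], "angular": [0, 0, 0], "gripper": 0.03},
    {"delta_pos": [0, 0, 0], "angular": [0, 0, 0], "gripper": 0.03},
    {"delta_pos": [0, 0, 0], "angular": [0, 0, 0], "gripper": 0.03}
  ]
}}

```text
time_s: 5.48
position: [0.4372, -0.0377, 0.0356]
orientation: [0.792, 0.61, -0.0, -0.0]
force: [-2.0, 0.3, 3.2]
grip_width: 0.466
finger_force: 30.0
```

Emit:
{"op": "step_arm", "data": {
  "rows": [
    {"delta_pos": [0, 0, -0.04], "angular": [0, 0, 0], "gripper": 0.03},
    {"delta_pos": [0, 0, -0.05], "angular": [0, 0, 0], "gripper": 0.03},
    {"delta_pos": [0, 0, -0.05], "angular": [0, 0, 0], "gripper": 0.03},
    {"delta_pos": [0, 0, 0], "angular": [0, 0, 0], "gripper": 0.03}
  ]
}}

```text
time_s: 5.98
position: [0.4404, -0.0384, 0.18]
orientation: [0.792, 0.61, 0.003, 0.004]
force: [0.7, 0.1, -1.2]
grip_width: 0.468
finger_force: 30.0
```

Emit:
{"op": "step_arm", "data": {
  "rows": [
    {"delta_pos": [0.03, 0.015, 0], "angular": [0, 0, 0], "gripper": 0.03},
    {"delta_pos": [0.04, 0.019, 0], "angular": [0, 0, 0], "gripper": 0.03},
    {"delta_pos": [0.04, 0.019, 0], "angular": [0, 0, 0], "gripper": 0.03},
    {"delta_pos": [0.03, 0.015, 0], "angular": [0, 0, 0], "gripper": 0.03},
    {"delta_pos": [0.02, 0.01, 0], "angular": [0, 0, 0], "gripper": 0.03}
  ]
}}

```text
time_s: 6.6
position: [0.5537, 0.0982, 0.1725]
orientation: [0.792, 0.61, -0.002, -0.001]
force: [-0.3, 0.7, -0.2]
grip_width: 0.463
finger_force: 30.0
```

Run:
```python
from h import *
s=read_state();print(s['position'],s['grip_width'],s['finger_force'])
c=cam("wrist");im,dep=get_image("wrist");save("w2",im);W=cloud(c,dep);np.savez("w2",W=W,im=im,dep=dep)
for o in outline_of("wrist","bottle_caddy")[:2]:
    P=W[o['region']&(dep>0)]; P=P[(P[:,2]>.022)&(P[:,2]<.034)]
    q=cv2.minAreaRect((P[:,:2]*1000).astype(np.float32)); print(o['confidence'],o['box'],q)
```

```text
[0.55374482 0.09819114 0.17250295] 0.4629971673482176 29.99803213235282
0.83 [276.9, 49.4, 353.8, 198.5] ((565.5831298828125, 159.51913452148438), (136.43556213378906, 72.00531005859375), 76.22492218017578)
```

View pics/w2.png

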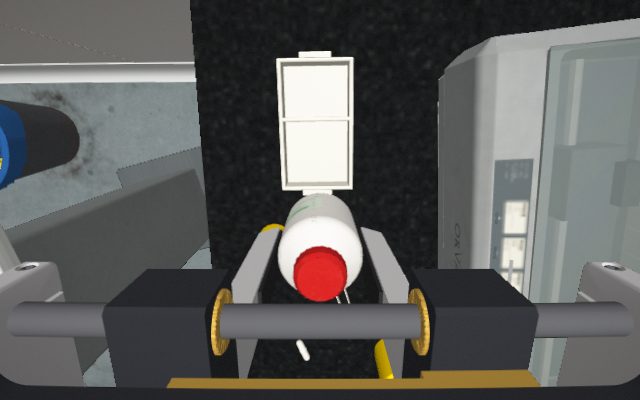

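The caddy lies at px (315,122), with its wide bay nearest the gripper and a tab at each end. The bottle is held upright.

Emit:
{"op": "step_arm", "data": {
  "rows": [
    {"delta_pos": [0.018, -0.002, 0], "angular": [0, 0, 0], "gripper": 0.03},
    {"delta_pos": [0.0173, -0.0017, 0], "angular": [0, 0, 0], "gripper": 0.03},
    {"delta_pos": [0, 0, 0.04], "angular": [0, 0, 0], "gripper": 0.03},
    {"delta_pos": [0, 0, 0.03], "angular": [0, 0, 0], "gripper": 0.03},
    {"delta_pos": [0, 0, 0], "angular": [0, 0, 0], "gripper": 0.03}
  ]
}}

```text
time_s: 7.32
position: [0.5568, 0.1323, 0.1024]
orientation: [0.792, 0.61, -0.003, -0.002]
force: [-0.6, -0.6, -0.4]
grip_width: 0.47
finger_force: 30.0
```

Emit:
{"op": "step_arm", "data": {
  "rows": [
    {"delta_pos": [0.001, 0.002, 0.03], "angular": [0, 0, 0], "gripper": 0.03},
    {"delta_pos": [0, 0, 0.02], "angular": [0, 0, 0], "gripper": 0.03},
    {"delta_pos": [0, 0, 0.007], "angular": [0, 0, 0], "gripper": 0.03},
    {"delta_pos": [0, 0, 0], "angular": [0, 0, 0], "gripper": 0.03},
    {"delta_pos": [0, 0, 0], "angular": [0, 0, 0], "gripper": 0.03}
  ]
}}

```text
time_s: 7.95
position: [0.5625, 0.1327, 0.0502]
orientation: [0.792, 0.61, 0.001, 0.001]
force: [0.3, -0.4, -1.2]
grip_width: 0.467
finger_force: 30.0
```

Emit:
{"op": "step_arm", "data": {
  "rows": [
    {"delta_pos": [0, -0.002, 0.004], "angular": [0, 0, 0], "gripper": 0.03},
    {"delta_pos": [0, 0, 0.003], "angular": [0, 0, 0], "gripper": 0.03},
    {"delta_pos": [0, 0, 0], "angular": [0, 0, 0], "gripper": 0.03}
  ]
}}

```text
time_s: 8.32
position: [0.5591, 0.133, 0.0411]
orientation: [0.792, 0.61, -0.0, -0.0]
force: [0.5, 0.7, -0.2]
grip_width: 0.474
finger_force: 30.0
```

Emit:
{"op": "step_arm", "data": {
  "rows": [
    {"delta_pos": [0, 0, 0.002], "angular": [0, 0, 0], "gripper": 0.03},
    {"delta_pos": [0, 0, 0], "angular": [0, 0, 0], "gripper": 0.03}
  ]
}}

```text
time_s: 8.57
position: [0.5593, 0.1329, 0.0392]
orientation: [0.792, 0.61, -0.0, -0.0]
force: [-0.4, 0.4, -1.0]
grip_width: 0.467
finger_force: 30.0
```

Emit:
{"op": "step_arm", "data": {
  "rows": [
    {"delta_pos": [0, 0, 0.001], "angular": [0, 0, 0], "gripper": 0.03},
    {"delta_pos": [0, 0, 0], "angular": [0, 0, 0], "gripper": 0.03}
  ]
}}

```text
time_s: 8.82
position: [0.5596, 0.133, 0.0386]
orientation: [0.792, 0.61, 0.0, 0.0]
force: [-0.6, 0.1, 0.0]
grip_width: 0.469
finger_force: 30.0
```

Emit:
{"op": "step_arm", "data": {
  "rows": [
    {"delta_pos": [0, 0, 0], "angular": [0, 0, 0], "gripper": 0.05},
    {"delta_pos": [0, 0, 0], "angular": [0, 0, 0], "gripper": 0.07},
    {"delta_pos": [0, 0, 0], "angular": [0, 0, 0], "gripper": 0.07},
    {"delta_pos": [0, 0, -0.03], "angular": [0, 0, 0], "gripper": 0.07},
    {"delta_pos": [0, 0, -0.05], "angular": [0, 0, 0], "gripper": 0.07}
  ]
}}

```text
time_s: 9.45
position: [0.5577, 0.1327, 0.1167]
orientation: [0.792, 0.61, -0.003, -0.001]
force: [0.6, 1.0, 0.2]
grip_width: 0.746
finger_force: 0.0
```

Emit:
{"op": "step_arm", "data": {
  "rows": [
    {"delta_pos": [0, 0, -0.05], "angular": [0, 0, 0], "gripper": 0.094},
    {"delta_pos": [0, 0, -0.05], "angular": [0, 0, 0], "gripper": 0.094},
    {"delta_pos": [0, 0, -0.04], "angular": [0, 0, 0], "gripper": 0.094},
    {"delta_pos": [0, 0, 0], "angular": [0, 0, 0], "gripper": 0.094}
  ]
}}

```text
time_s: 9.95
position: [0.5612, 0.1333, 0.2633]
orientation: [0.792, 0.61, 0.004, 0.002]
force: [0.3, -0.1, -0.1]
grip_width: 1.002
finger_force: 0.0
```

Emit:
{"op": "step_arm", "data": {
  "rows": [
    {"delta_pos": [-0.0536, 0.009, 0], "angular": [0, 0, 0], "gripper": 0.094},
    {"delta_pos": [-0.0536, 0.009, 0], "angular": [0, 0, 0], "gripper": 0.094},
    {"delta_pos": [-0.0536, 0.009, 0], "angular": [0, 0, 0], "gripper": 0.094},
    {"delta_pos": [-0.0536, 0.009, 0], "angular": [0, 0, 0], "gripper": 0.094},
    {"delta_pos": [-0.0536, 0.009, 0], "angular": [0, 0, 0], "gripper": 0.094}
  ]
}}

```text
time_s: 10.58
position: [0.5333, -0.139, 0.2562]
orientation: [0.792, 0.61, -0.001, -0.001]
force: [-0.6, -0.4, -0.7]
grip_width: 1.001
finger_force: 0.0
```

Emit:
{"op": "step_arm", "data": {
  "rows": [
    {"delta_pos": [-0.0536, 0.009, 0], "angular": [0, 0, 0], "gripper": 0.094},
    {"delta_pos": [0, 0, 0], "angular": [0, 0, 0], "gripper": 0.094}
  ]
}}

```text
time_s: 10.82
position: [0.5279, -0.1948, 0.2556]
orientation: [0.794, 0.608, -0.001, -0.002]
force: [0.2, 0.4, -0.0]
grip_width: 0.998
finger_force: 0.0
```

Run:
```python
from h import *
s=read_state();print(s['position'],s['orientation'])
c=cam("wrist");im,dep=get_image("wrist");save("w3",im);W=cloud(c,dep);np.savez("w3",W=W,im=im,dep=dep)
for n in("dropper_bottle","white_bottle","syringe"):
  for o in outline_of("wrist",n)[:3]:
    P=W[o['region']&(dep>0)]
    if len(P)<5: continue
    for z0,z1 in((.03,.058),(.062,.08),(.085,.11)):
        h=P[(P[:,2]>z0)&(P[:,2]<z1)]
        if len(h): print(n,round(o['confidence'],2),np.round(o['box']),z0,len(h),((h.min(0)+h.max(0))/2).round(4),np.ptp(h,0).round(3))
    if n=="syringe": print(np.round(o['box']),pca(P[P[:,2]>.008]))
```

```text
[ 0.52786221 -0.19484379  0.25556061] [ 0.79427333  0.60755656 -0.0013619  -0.00174732]
dropper_bottle 0.77 [336.  96. 368. 127.] 0.03 86 [ 0.5802 -0.1279  0.044 ] [0.032 0.031 0.028]
dropper_bottle 0.77 [336.  96. 368. 127.] 0.062 252 [ 0.5808 -0.1285  0.0709] [0.024 0.023 0.017]
dropper_bottle 0.77 [336.  96. 368. 127.] 0.085 149 [ 0.581  -0.1284  0.0944] [0.014 0.013 0.015]
dropper_bottle 0.66 [309. 154. 337. 189.] 0.03 153 [ 0.5344 -0.1901  0.0441] [0.032 0.033 0.028]
dropper_bottle 0.66 [309. 154. 337. 189.] 0.062 226 [ 0.5344 -0.1908  0.071 ] [0.024 0.024 0.016]
dropper_bottle 0.66 [309. 154. 337. 189.] 0.085 154 [ 0.5341 -0.1908  0.0937] [0.014 0.014 0.017]
[209. 150. 265. 225.] (array([ 0.41683741, -0.1861678 ]), np.float64(-74.58205053368204), array([0.10552121, 0.01663865]))
```

View pics/w3.png

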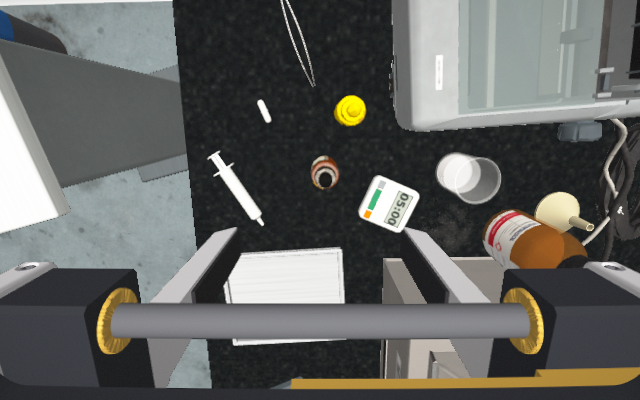

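The brown dropper is at px (323,172), with the yellow one at (350,110) as the only rival here. Grasping the brown one.

Emit:
{"op": "step_arm", "data": {
  "rows": [
    {"delta_pos": [0.0057, 0.0052, 0.05], "angular": [0, 0, 0], "gripper": 0.08},
    {"delta_pos": [0, 0, 0.05], "angular": [0, 0, 0], "gripper": 0.08},
    {"delta_pos": [0, 0, 0.03], "angular": [0, 0, 0], "gripper": 0.08},
    {"delta_pos": [0, 0, 0], "angular": [0, 0, 0], "gripper": 0.08},
    {"delta_pos": [0, 0, 0], "angular": [0, 0, 0], "gripper": 0.08}
  ]
}}

```text
time_s: 11.65
position: [0.5369, -0.1869, 0.1303]
orientation: [0.792, 0.611, 0.001, 0.001]
force: [-0.2, -0.4, -0.4]
grip_width: 0.849
finger_force: 0.0
```

Emit:
{"op": "step_arm", "data": {
  "rows": [
    {"delta_pos": [-0.004, -0.0014, 0.04], "angular": [0, 0, 0], "gripper": 0.08},
    {"delta_pos": [0, 0, 0.04], "angular": [0, 0, 0], "gripper": 0.08},
    {"delta_pos": [0, 0, 0.016], "angular": [0, 0, 0], "gripper": 0.08},
    {"delta_pos": [0, 0, 0], "angular": [0, 0, 0], "gripper": 0.08},
    {"delta_pos": [0, 0, 0], "angular": [0, 0, 0], "gripper": 0.08}
  ]
}}

```text
time_s: 12.28
position: [0.5352, -0.1917, 0.035]
orientation: [0.792, 0.61, 0.001, 0.002]
force: [-0.1, -0.5, 0.4]
grip_width: 0.852
finger_force: 0.0
```

Emit:
{"op": "step_arm", "data": {
  "rows": [
    {"delta_pos": [0, 0, 0.001], "angular": [0, 0, 0], "gripper": 0.05},
    {"delta_pos": [0, 0, 0], "angular": [0, 0, 0], "gripper": 0.042},
    {"delta_pos": [0, 0, 0], "angular": [0, 0, 0], "gripper": 0.036},
    {"delta_pos": [0, 0, 0], "angular": [0, 0, 0], "gripper": 0.03},
    {"delta_pos": [0, 0, 0], "angular": [0, 0, 0], "gripper": 0.02}
  ]
}}

```text
time_s: 12.9
position: [0.5334, -0.191, 0.0314]
orientation: [0.792, 0.61, -0.0, -0.0]
force: [0.6, 0.2, 0.6]
grip_width: 0.354
finger_force: 0.6
```

Emit:
{"op": "step_arm", "data": {
  "rows": [
    {"delta_pos": [0, 0, 0], "angular": [0, 0, 0], "gripper": 0.02},
    {"delta_pos": [0, 0, 0], "angular": [0, 0, 0], "gripper": 0.02},
    {"delta_pos": [0, 0, 0], "angular": [0, 0, 0], "gripper": 0.02}
  ]
}}

```text
time_s: 13.28
position: [0.5334, -0.1911, 0.0314]
orientation: [0.793, 0.61, -0.0, 0.0]
force: [-0.5, -0.3, -0.1]
grip_width: 0.338
finger_force: 30.0
```

Emit:
{"op": "step_arm", "data": {
  "rows": [
    {"delta_pos": [0, 0, -0.04], "angular": [0, 0, 0], "gripper": 0.02},
    {"delta_pos": [0, 0, -0.05], "angular": [0, 0, 0], "gripper": 0.02},
    {"delta_pos": [0, 0, -0.05], "angular": [0, 0, 0], "gripper": 0.02},
    {"delta_pos": [0, 0, -0.03], "angular": [0, 0, 0], "gripper": 0.02},
    {"delta_pos": [0.04, -0.006, 0], "angular": [0, 0, 0], "gripper": 0.02}
  ]
}}

```text
time_s: 13.9
position: [0.5393, -0.1529, 0.2052]
orientation: [0.794, 0.608, 0.001, 0.003]
force: [0.4, 0.8, -1.8]
grip_width: 0.339
finger_force: 30.0
```

Emit:
{"op": "step_arm", "data": {
  "rows": [
    {"delta_pos": [0.05, -0.008, 0], "angular": [0, 0, 0], "gripper": 0.02},
    {"delta_pos": [0.05, -0.008, 0], "angular": [0, 0, 0], "gripper": 0.02},
    {"delta_pos": [0.05, -0.008, 0], "angular": [0, 0, 0], "gripper": 0.02},
    {"delta_pos": [0.05, -0.008, 0], "angular": [0, 0, 0], "gripper": 0.02},
    {"delta_pos": [0.05, -0.008, 0], "angular": [0, 0, 0], "gripper": 0.02}
  ]
}}

```text
time_s: 14.52
position: [0.563, 0.1027, 0.2012]
orientation: [0.793, 0.61, -0.0, -0.0]
force: [0.8, -0.2, -1.3]
grip_width: 0.337
finger_force: 30.0
```

Emit:
{"op": "step_arm", "data": {
  "rows": [
    {"delta_pos": [0.05, -0.008, 0], "angular": [0, 0, 0], "gripper": 0.02},
    {"delta_pos": [0.03, -0.004, 0], "angular": [0, 0, 0], "gripper": 0.02},
    {"delta_pos": [0.011, 0, 0], "angular": [0, 0, 0], "gripper": 0.02},
    {"delta_pos": [0, 0, 0], "angular": [0, 0, 0], "gripper": 0.02}
  ]
}}

```text
time_s: 15.02
position: [0.5749, 0.1919, 0.201]
orientation: [0.792, 0.61, -0.001, 0.0]
force: [-0.3, 0.1, -0.2]
grip_width: 0.338
finger_force: 30.0
```

Emit:
{"op": "step_arm", "data": {
  "rows": [
    {"delta_pos": [0, -0.001, 0.045], "angular": [0, 0, 0], "gripper": 0.02},
    {"delta_pos": [0, 0, 0.045], "angular": [0, 0, 0], "gripper": 0.02},
    {"delta_pos": [0, 0, 0.03], "angular": [0, 0, 0], "gripper": 0.02},
    {"delta_pos": [0, 0, 0], "angular": [0, 0, 0], "gripper": 0.02},
    {"delta_pos": [0, 0, 0], "angular": [0, 0, 0], "gripper": 0.02}
  ]
}}

```text
time_s: 15.65
position: [0.5751, 0.1916, 0.0832]
orientation: [0.793, 0.609, 0.001, 0.001]
force: [0.1, -0.2, -0.6]
grip_width: 0.337
finger_force: 30.0
```

Run:
```python
from h import *
for cn in("top","side"):
    c=cam(cn);im,dep=get_image(cn);W=cloud(c,dep)
    for n in("white_bottle",):
        for o in outline_of(cn,n)[:1]:
            P=W[o['region']&(dep>0)]; h=P[P[:,2]>.07]; print(n,o['box'],h.mean(0),np.ptp(h,0),P[:,2].max())
    if cn=="side": save("side2",cv2.resize(im[110:230,200:340],None,fx=4,fy=4,interpolation=cv2.INTER_CUBIC))
```

```text
white_bottle [243.1, 194.1, 258.0, 212.4] [0.55792461 0.13160206 0.08210733] [0.02700431 0.02704073 0.01882334] 0.08899279172532674
white_bottle [270.7, 129.4, 287.1, 156.6] [0.55843323 0.12544879 0.07871357] [0.02308108 0.02504678 0.01485556] 0.08522694105538377
```

View pics/side2.png

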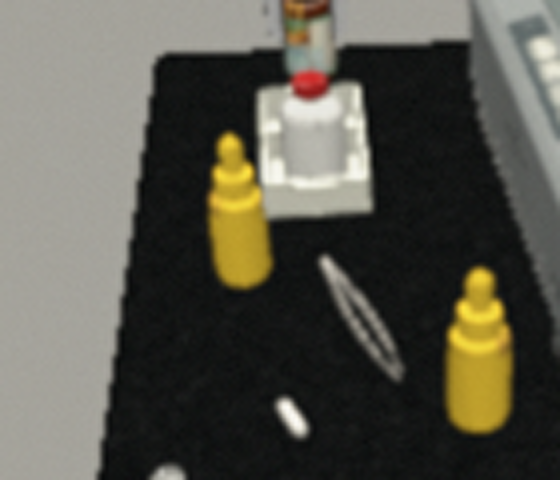

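The white bottle stands upright in the wide bay (crop px 312,130), and the dropper hangs over the narrow bay behind it.

Emit:
{"op": "step_arm", "data": {
  "rows": [
    {"delta_pos": [0, -0.001, 0.025], "angular": [0, 0, 0], "gripper": 0.02},
    {"delta_pos": [0, 0, 0.015], "angular": [0, 0, 0], "gripper": 0.02},
    {"delta_pos": [0, 0, 0.004], "angular": [0, 0, 0], "gripper": 0.02},
    {"delta_pos": [0, 0, 0], "angular": [0, 0, 0], "gripper": 0.02},
    {"delta_pos": [0, 0, 0], "angular": [0, 0, 0], "gripper": 0.02}
  ]
}}

```text
time_s: 16.48
position: [0.5737, 0.1928, 0.0384]
orientation: [0.792, 0.61, 0.001, 0.0]
force: [-0.2, 0.5, -1.7]
grip_width: 0.339
finger_force: 30.0
```

Emit:
{"op": "step_arm", "data": {
  "rows": [
    {"delta_pos": [0, 0, 0.002], "angular": [0, 0, 0], "gripper": 0.02},
    {"delta_pos": [0, 0, 0.0015], "angular": [0, 0, 0], "gripper": 0.02},
    {"delta_pos": [0, 0, 0], "angular": [0, 0, 0], "gripper": 0.02},
    {"delta_pos": [0, 0, 0], "angular": [0, 0, 0], "gripper": 0.02}
  ]
}}

```text
time_s: 16.98
position: [0.5733, 0.1927, 0.0344]
orientation: [0.792, 0.61, 0.0, 0.0]
force: [0.3, -0.2, 2.0]
grip_width: 0.337
finger_force: 30.0
```

Emit:
{"op": "step_arm", "data": {
  "rows": [
    {"delta_pos": [0, 0, 0], "angular": [0, 0, 0], "gripper": 0.04},
    {"delta_pos": [0, 0, 0], "angular": [0, 0, 0], "gripper": 0.06},
    {"delta_pos": [0, 0, 0], "angular": [0, 0, 0], "gripper": 0.06},
    {"delta_pos": [0, 0, -0.03], "angular": [0, 0, 0], "gripper": 0.06},
    {"delta_pos": [0, 0, -0.05], "angular": [0, 0, 0], "gripper": 0.06}
  ]
}}

```text
time_s: 17.6
position: [0.5712, 0.1921, 0.1119]
orientation: [0.793, 0.61, -0.003, -0.001]
force: [0.9, -0.1, -0.9]
grip_width: 0.637
finger_force: 0.0
```

Emit:
{"op": "step_arm", "data": {
  "rows": [
    {"delta_pos": [0, 0, -0.05], "angular": [0, 0, 0], "gripper": 0.06},
    {"delta_pos": [0, 0, -0.05], "angular": [0, 0, 0], "gripper": 0.06},
    {"delta_pos": [0, 0, 0], "angular": [0, 0, 0], "gripper": 0.06}
  ]
}}

```text
time_s: 17.98
position: [0.5754, 0.1933, 0.2203]
orientation: [0.792, 0.61, 0.005, 0.002]
force: [1.1, -0.2, -0.9]
grip_width: 0.636
finger_force: 0.0
```

Emit:
{"op": "step_arm", "data": {
  "rows": [
    {"delta_pos": [-0.051, -0.007, 0], "angular": [0, 0, 0], "gripper": 0.06},
    {"delta_pos": [-0.051, -0.007, 0], "angular": [0, 0, 0], "gripper": 0.06},
    {"delta_pos": [-0.051, -0.007, 0], "angular": [0, 0, 0], "gripper": 0.06},
    {"delta_pos": [-0.051, -0.007, 0], "angular": [0, 0, 0], "gripper": 0.06},
    {"delta_pos": [-0.051, -0.007, 0], "angular": [0, 0, 0], "gripper": 0.06}
  ]
}}

```text
time_s: 18.6
position: [0.4724, -0.0461, 0.2123]
orientation: [0.792, 0.61, -0.001, -0.001]
force: [0.9, -0.3, 0.5]
grip_width: 0.638
finger_force: 0.0
```

Emit:
{"op": "step_arm", "data": {
  "rows": [
    {"delta_pos": [-0.051, -0.007, 0], "angular": [0, 0, 0], "gripper": 0.06},
    {"delta_pos": [-0.051, -0.007, 0], "angular": [0, 0, 0], "gripper": 0.06},
    {"delta_pos": [-0.051, -0.007, 0], "angular": [0, 0, 0], "gripper": 0.06}
  ]
}}

```text
time_s: 18.98
position: [0.413, -0.1885, 0.2124]
orientation: [0.792, 0.61, -0.0, -0.001]
force: [0.3, -1.1, -0.2]
grip_width: 0.639
finger_force: 0.0
```

Emit:
{"op": "step_arm", "data": {
  "rows": [
    {"delta_pos": [0, 0, 0], "angular": [0, 0, -10], "gripper": 0.06},
    {"delta_pos": [0, 0, 0], "angular": [0, 0, -10], "gripper": 0.06},
    {"delta_pos": [0, 0, 0], "angular": [0, 0, -10], "gripper": 0.06},
    {"delta_pos": [0, 0, 0], "angular": [0, 0, 0], "gripper": 0.06}
  ]
}}

```text
time_s: 19.48
position: [0.4138, -0.1872, 0.2125]
orientation: [0.609, 0.794, -0.0, -0.001]
force: [0.2, -0.5, 0.9]
grip_width: 0.636
finger_force: 0.0
```

```bash
cat > look.py <<'E'
from h import *
import sys
s=read_state();print(s['position'].round(4),'toolx',np.degrees(2*np.arctan2(s['orientation'][1],s['orientation'][0])).round(2))
c=cam("wrist");im,dep=get_image("wrist");save(sys.argv[1],im);W=cloud(c,dep);np.savez(sys.argv[1],W=W,im=im,dep=dep)
g=im.min(2).astype(int)
for n in sys.argv[2:]:
  for o in outline_of("wrist",n)[:1]:
    m=o['region']&(dep>0); P=W[m]
    if n=="instrument_tray":
        q=cv2.minAreaRect((P[(P[:,2]<.018)][:,:2]*1000).astype(np.float32)); print(n,o['confidence'],np.round(o['box']),q); continue
    if n=="white_bottle" or n=="dropper_bottle": continue
    print(n,round(o['confidence'],2),np.round(o['box']),'outline',pca(P[P[:,2]>np.median(P[:,2])-.02]),'zmax',np.percentile(P[:,2],97))
    uv=np.argwhere(o['region'])[:,::-1]; Q=onplane(c,uv,.010 if n=="syringe" else .006); print('   plane',pca(Q))
E
python3 look.py w4 syringe instrument_tray
```

```text
[ 0.4138 -0.1872  0.2125] toolx 105.03
syringe 0.96 [311. 131. 333. 224.] outline (array([ 0.41429455, -0.18758669]), np.float64(105.89712277407136), array([0.10831148, 0.01970629])) zmax 0.02033032571083358
   plane (array([ 0.41404767, -0.18758858]), np.float64(105.91661239609181), array([0.10716919, 0.01974095]))
instrument_tray 0.71 [253. 239. 382. 374.] ((439.31536865234375, -360.93487548828125), (148.3990478515625, 160.52261352539062), 79.96795654296875)
```

View pics/w4.png

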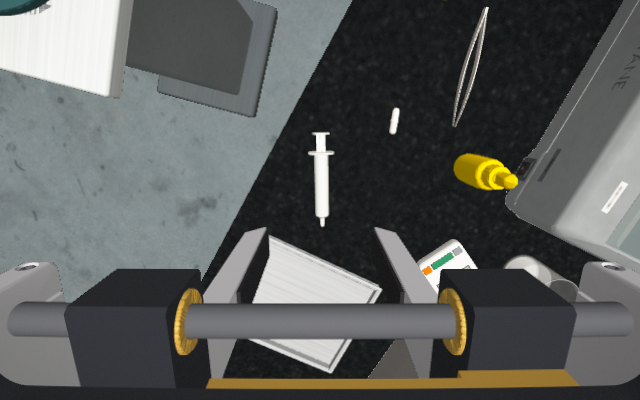

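The syringe lies along the tool's x axis at px (321,180), midway between the fingers. Descending.

Emit:
{"op": "step_arm", "data": {
  "rows": [
    {"delta_pos": [0, 0.0005, 0.05], "angular": [0, 0, -0.9], "gripper": 0.05},
    {"delta_pos": [0, 0, 0.05], "angular": [0, 0, 0], "gripper": 0.05},
    {"delta_pos": [0, 0, 0.05], "angular": [0, 0, 0], "gripper": 0.05},
    {"delta_pos": [0, 0, 0.03], "angular": [0, 0, 0], "gripper": 0.05},
    {"delta_pos": [0, 0, 0], "angular": [0, 0, 0], "gripper": 0.05}
  ]
}}

```text
time_s: 20.25
position: [0.4127, -0.1859, 0.0312]
orientation: [0.602, 0.799, -0.0, -0.003]
force: [0.7, -0.4, 0.2]
grip_width: 0.533
finger_force: 0.0
```

Emit:
{"op": "step_arm", "data": {
  "rows": [
    {"delta_pos": [0, 0, 0], "angular": [0, 0, 0], "gripper": 0.05},
    {"delta_pos": [0, 0, 0], "angular": [0, 0, 0], "gripper": 0.05}
  ]
}}

```text
time_s: 20.5
position: [0.4163, -0.1882, 0.0361]
orientation: [0.602, 0.799, 0.0, 0.002]
force: [0.3, -0.3, -0.1]
grip_width: 0.528
finger_force: 0.0
```

Emit:
{"op": "step_arm", "data": {
  "rows": [
    {"delta_pos": [0, -0.001, 0.015], "angular": [0, 0, 0], "gripper": 0.05},
    {"delta_pos": [0, 0, 0.008], "angular": [0, 0, 0], "gripper": 0.05},
    {"delta_pos": [0, 0, 0], "angular": [0, 0, 0], "gripper": 0.05},
    {"delta_pos": [0, 0, 0], "angular": [0, 0, 0], "gripper": 0.05}
  ]
}}

```text
time_s: 21.0
position: [0.4139, -0.1876, 0.0109]
orientation: [0.601, 0.799, -0.0, -0.0]
force: [0.2, 0.5, 0.6]
grip_width: 0.531
finger_force: 0.0
```

Emit:
{"op": "step_arm", "data": {
  "rows": [
    {"delta_pos": [0, 0, 0], "angular": [0, 0, 0], "gripper": 0.05}
  ]
}}

```text
time_s: 21.12
position: [0.4142, -0.1878, 0.0113]
orientation: [0.601, 0.799, -0.0, 0.0]
force: [0.1, -0.3, -0.6]
grip_width: 0.534
finger_force: 0.0
```

Down 6 mm more, then close slowly.

Emit:
{"op": "step_arm", "data": {
  "rows": [
    {"delta_pos": [0, 0, 0.003], "angular": [0, 0, 0], "gripper": 0.04},
    {"delta_pos": [0, 0, 0.003], "angular": [0, 0, 0], "gripper": 0.032},
    {"delta_pos": [0, 0, 0], "angular": [0, 0, 0], "gripper": 0.026},
    {"delta_pos": [0, 0, 0], "angular": [0, 0, 0], "gripper": 0.02},
    {"delta_pos": [0, 0, 0], "angular": [0, 0, 0], "gripper": 0.017}
  ]
}}

```text
time_s: 21.75
position: [0.414, -0.1876, 0.0051]
orientation: [0.601, 0.799, -0.0, 0.0]
force: [0.4, 0.2, 0.0]
grip_width: 0.184
finger_force: 0.0
```

Emit:
{"op": "step_arm", "data": {
  "rows": [
    {"delta_pos": [0, 0, 0], "angular": [0, 0, 0], "gripper": 0.014},
    {"delta_pos": [0, 0, 0], "angular": [0, 0, 0], "gripper": 0.01},
    {"delta_pos": [0, 0, 0], "angular": [0, 0, 0], "gripper": 0.006},
    {"delta_pos": [0, 0, 0], "angular": [0, 0, 0], "gripper": 0.006}
  ]
}}

```text
time_s: 22.25
position: [0.414, -0.1876, 0.0051]
orientation: [0.601, 0.799, -0.0, 0.0]
force: [0.3, 0.3, 0.0]
grip_width: 0.165
finger_force: 30.0
```

Emit:
{"op": "step_arm", "data": {
  "rows": [
    {"delta_pos": [0, 0, -0.03], "angular": [0, 0, 0], "gripper": 0.006},
    {"delta_pos": [0, 0, -0.05], "angular": [0, 0, 0], "gripper": 0.006},
    {"delta_pos": [0, 0, -0.04], "angular": [0, 0, 0], "gripper": 0.006},
    {"delta_pos": [-0.045, -0.007, 0], "angular": [0, 0, 0], "gripper": 0.006},
    {"delta_pos": [-0.05, -0.007, 0], "angular": [0, 0, 0], "gripper": 0.006}
  ]
}}

```text
time_s: 22.88
position: [0.4274, -0.2836, 0.1263]
orientation: [0.601, 0.799, 0.0, 0.001]
force: [-0.2, -0.7, 0.2]
grip_width: 0.163
finger_force: 30.0
```

Emit:
{"op": "step_arm", "data": {
  "rows": [
    {"delta_pos": [-0.0495, -0.0063, 0], "angular": [0, 0, 0], "gripper": 0.006},
    {"delta_pos": [0, 0, 0], "angular": [0, 0, -10.5], "gripper": 0.006},
    {"delta_pos": [0, 0, 0], "angular": [0, 0, -10.5], "gripper": 0.006},
    {"delta_pos": [0, 0, 0], "angular": [0, 0, -10.5], "gripper": 0.006},
    {"delta_pos": [0, 0, 0], "angular": [0, 0, -10.5], "gripper": 0.006}
  ]
}}

```text
time_s: 23.5
position: [0.4342, -0.332, 0.1246]
orientation: [0.272, 0.962, 0.0, -0.0]
force: [-0.0, 0.0, 0.6]
grip_width: 0.165
finger_force: 30.0
```

Emit:
{"op": "step_arm", "data": {
  "rows": [
    {"delta_pos": [0, 0, 0], "angular": [0, 0, -10.5], "gripper": 0.006},
    {"delta_pos": [0, 0, 0], "angular": [0, 0, -10.2], "gripper": 0.006},
    {"delta_pos": [0, 0, 0], "angular": [0, 0, 0], "gripper": 0.006},
    {"delta_pos": [0, 0, 0], "angular": [0, 0, 0], "gripper": 0.006}
  ]
}}

```text
time_s: 24.0
position: [0.4343, -0.332, 0.1248]
orientation: [0.099, 0.995, 0.0, -0.0]
force: [0.7, 0.8, 0.3]
grip_width: 0.165
finger_force: 30.0
```

```bash
python3 look.py w5 syringe instrument_tray
```

```text
[ 0.4343 -0.332   0.1248] toolx 168.62
syringe 0.81 [289. 146. 347. 302.] outline (array([ 0.42360464, -0.33064937]), np.float64(-11.303034587989572), array([0.08790267, 0.02393997])) zmax 0.14036109449832945
   plane (array([ 0.46619008, -0.3396057 ]), np.float64(-11.212289893760728), array([0.15302359, 0.04224155]))
instrument_tray 0.92 [203. 102. 372. 268.] ((424.3160705566406, -360.199951171875), (154.11410522460938, 162.58908081054688), 78.51008605957031)
```

View pics/w5.png

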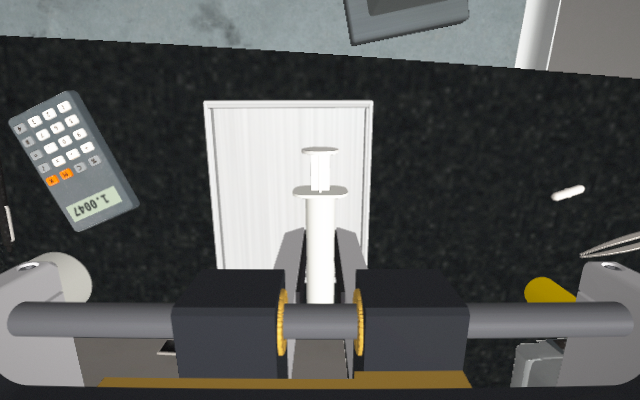

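The syringe sits parallel to the tray walls, over the right half of the tray (px 205–372 at its near edge). Lowering.

Emit:
{"op": "step_arm", "data": {
  "rows": [
    {"delta_pos": [0, 0, 0.04], "angular": [0, 0, 0], "gripper": 0.006},
    {"delta_pos": [0, 0, 0.04], "angular": [0, 0, 0], "gripper": 0.006},
    {"delta_pos": [0, 0, 0.018], "angular": [0, 0, 0], "gripper": 0.006},
    {"delta_pos": [0, 0, 0], "angular": [0, 0, 0], "gripper": 0.006},
    {"delta_pos": [0, 0, 0], "angular": [0, 0, 0], "gripper": 0.006}
  ]
}}

```text
time_s: 24.78
position: [0.4354, -0.3331, 0.0288]
orientation: [0.098, 0.995, -0.001, 0.001]
force: [0.3, 0.8, 0.5]
grip_width: 0.162
finger_force: 30.0
```

Emit:
{"op": "step_arm", "data": {
  "rows": [
    {"delta_pos": [0, 0, 0], "angular": [0, 0, 0], "gripper": 0.006},
    {"delta_pos": [0, 0, 0], "angular": [0, 0, 0], "gripper": 0.006}
  ]
}}

```text
time_s: 25.02
position: [0.435, -0.3327, 0.0283]
orientation: [0.098, 0.995, -0.001, 0.001]
force: [0.8, 0.4, -0.3]
grip_width: 0.169
finger_force: 30.0
```

Remaining: 0.0283 → about 0.0095.

Emit:
{"op": "step_arm", "data": {
  "rows": [
    {"delta_pos": [0, 0, 0.01], "angular": [0, 0, 0], "gripper": 0.006},
    {"delta_pos": [0, 0, 0.005], "angular": [0, 0, 0], "gripper": 0.006},
    {"delta_pos": [0, 0, 0], "angular": [0, 0, 0], "gripper": 0.006},
    {"delta_pos": [0, 0, 0], "angular": [0, 0, 0], "gripper": 0.006},
    {"delta_pos": [0, 0, 0], "angular": [0, 0, 0], "gripper": 0.006}
  ]
}}

```text
time_s: 25.65
position: [0.4345, -0.3322, 0.0122]
orientation: [0.098, 0.995, -0.0, 0.0]
force: [-0.1, 0.4, 0.1]
grip_width: 0.167
finger_force: 30.0
```

Emit:
{"op": "step_arm", "data": {
  "rows": [
    {"delta_pos": [0, 0, 0.0015], "angular": [0, 0, 0], "gripper": 0.006},
    {"delta_pos": [0, 0, 0.0015], "angular": [0, 0, 0], "gripper": 0.006},
    {"delta_pos": [0, 0, 0], "angular": [0, 0, 0], "gripper": 0.006},
    {"delta_pos": [0, 0, 0], "angular": [0, 0, 0], "gripper": 0.006}
  ]
}}

```text
time_s: 26.15
position: [0.4344, -0.3321, 0.0091]
orientation: [0.098, 0.995, -0.0, 0.0]
force: [-0.1, 0.6, 0.7]
grip_width: 0.167
finger_force: 30.0
```

Emit:
{"op": "step_arm", "data": {
  "rows": [
    {"delta_pos": [0, 0, 0], "angular": [0, 0, 0], "gripper": 0.025},
    {"delta_pos": [0, 0, 0], "angular": [0, 0, 0], "gripper": 0.035},
    {"delta_pos": [0, 0, 0], "angular": [0, 0, 0], "gripper": 0.04},
    {"delta_pos": [0, 0, -0.03], "angular": [0, 0, 0], "gripper": 0.04},
    {"delta_pos": [0, 0, -0.06], "angular": [0, 0, 0], "gripper": 0.04}
  ]
}}

```text
time_s: 26.78
position: [0.4325, -0.3303, 0.0965]
orientation: [0.098, 0.995, 0.002, -0.003]
force: [0.9, -0.4, -0.4]
grip_width: 0.427
finger_force: 0.0
```

Emit:
{"op": "step_arm", "data": {
  "rows": [
    {"delta_pos": [0, 0, -0.06], "angular": [0, 0, 0], "gripper": 0.04},
    {"delta_pos": [0, 0, -0.06], "angular": [0, 0, 0], "gripper": 0.04},
    {"delta_pos": [-0.007, 0.054, 0], "angular": [0, 0, 0], "gripper": 0.04},
    {"delta_pos": [-0.007, 0.054, 0], "angular": [0, 0, 0], "gripper": 0.04},
    {"delta_pos": [-0.007, 0.054, 0], "angular": [0, 0, 0], "gripper": 0.04}
  ]
}}

```text
time_s: 27.4
position: [0.4869, -0.1759, 0.2192]
orientation: [0.098, 0.995, -0.0, 0.0]
force: [1.7, -0.2, 0.1]
grip_width: 0.424
finger_force: 0.0
```

Emit:
{"op": "step_arm", "data": {
  "rows": [
    {"delta_pos": [-0.007, 0.054, 0], "angular": [0, 0, 0], "gripper": 0.04},
    {"delta_pos": [-0.007, 0.054, 0], "angular": [0, 0, 0], "gripper": 0.04},
    {"delta_pos": [-0.007, 0.054, 0], "angular": [0, 0, 0], "gripper": 0.04},
    {"delta_pos": [0, 0, 0], "angular": [0, 0, 10.6], "gripper": 0.04},
    {"delta_pos": [0, 0, 0], "angular": [0, 0, 10.6], "gripper": 0.04}
  ]
}}

```text
time_s: 28.02
position: [0.5388, -0.0213, 0.2188]
orientation: [0.281, 0.96, -0.0, -0.0]
force: [-0.7, -0.8, 0.1]
grip_width: 0.424
finger_force: 0.0
```

Emit:
{"op": "step_arm", "data": {
  "rows": [
    {"delta_pos": [0, 0, 0], "angular": [0, 0, 10.6], "gripper": 0.04},
    {"delta_pos": [0, 0, 0], "angular": [0, 0, 10.6], "gripper": 0.04},
    {"delta_pos": [0, 0, 0], "angular": [0, 0, 10.6], "gripper": 0.04},
    {"delta_pos": [0, 0, 0], "angular": [0, 0, 10.6], "gripper": 0.04},
    {"delta_pos": [0, 0, 0], "angular": [0, 0, 10.6], "gripper": 0.04}
  ]
}}

```text
time_s: 28.65
position: [0.5386, -0.0224, 0.2189]
orientation: [0.681, 0.733, -0.0, -0.0]
force: [0.5, -0.5, -0.6]
grip_width: 0.426
finger_force: 0.0
```

```bash
python3 look.py w6 tweezers
python3 - <<'E'
from h import *
W=np.load('w6.npz')['W'].reshape(-1,3)
m=(W[:,2]>.08)&(W[:,2]<.2)&(W[:,0]>.57)&(W[:,0]<.8)
for y in np.arange(.08,-.12,-.02):
    p=W[m&(abs(W[:,1]-y)<.01)]
    if len(p): print(round(y,2),'front x',np.percentile(p[:,0],1).round(3),'z near',p[p[:,0]<np.percentile(p[:,0],1)+.01][:,2].max().round(3))
E
```

```text
[ 0.5386 -0.0224  0.2189] toolx 94.21
tweezers 0.68 [321. 128. 324. 131.] outline (array([0.53746087, 0.03459057]), np.float64(-85.65516563727806), array([4.49261565e-03, 1.65127306e-05])) zmax 0.008774541815542096
   plane (array([0.53747492, 0.03451326]), np.float64(-85.70107176478068), array([4.51002012e-03, 2.17173712e-09]))
0.08 front x 0.672 z near 0.115
0.06 front x 0.668 z near 0.114
0.04 front x 0.665 z near 0.115
0.02 front x 0.661 z near 0.114
-0.0 front x 0.658 z near 0.114
-0.02 front x 0.654 z near 0.114
-0.04 front x 0.651 z near 0.114
-0.06 front x 0.647 z near 0.115
-0.08 front x 0.644 z near 0.113
-0.1 front x 0.642 z near 0.099
```

View pics/w6.png

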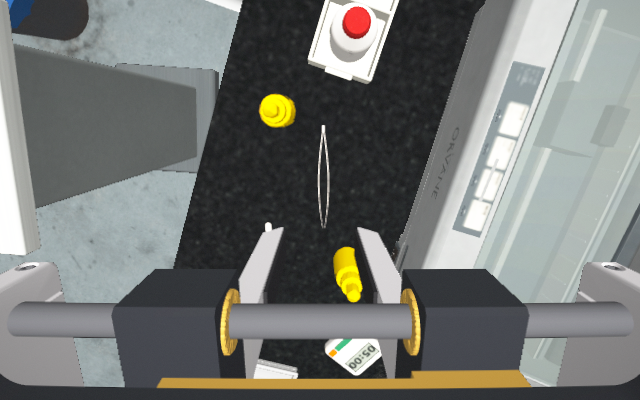

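The tweezers run from px (323,125) to (323,228), along the tool's x axis. The cabinet front (x ≈ 0.65) leaves about 2 cm of room. The network's outline caught only a corner, so I fit the tweezers by brightness instead.

Run:
```python
from h import *
D=np.load('w6.npz');g=D['im'].min(2).astype(int);c=cam("wrist")
m=np.zeros((400,640),bool);m[118:238,300:350]=g[118:238,300:350]>80
uv=np.argwhere(m)[:,::-1];print(len(uv),uv.min(0),uv.max(0));P=onplane(c,uv,.006);print(pca(P)); Pc=pca(P)[0]
s=read_state();a=2*np.arctan2(s['orientation'][1],s['orientation'][0]);d=Pc-s['position'][:2]
print('tool dx,dy',d@[np.cos(a),np.sin(a)],d@[np.sin(a),-np.cos(a)])
```

```text
493 [317 125] [329 227]
(array([ 0.54307178, -0.02345592]), np.float64(-85.00367607077958), array([0.12338095, 0.01464092]))
tool dx,dy -0.001374812315385227 0.004332187927305504
```

Emit:
{"op": "step_arm", "data": {
  "rows": [
    {"delta_pos": [-0.0014, 0.0043, 0.05], "angular": [0, 0, -0.8], "gripper": 0.04},
    {"delta_pos": [0, 0, 0.05], "angular": [0, 0, 0], "gripper": 0.04},
    {"delta_pos": [0, 0, 0.05], "angular": [0, 0, 0], "gripper": 0.04},
    {"delta_pos": [0, 0, 0.03], "angular": [0, 0, 0], "gripper": 0.04},
    {"delta_pos": [0, 0, 0], "angular": [0, 0, 0], "gripper": 0.04}
  ]
}}

```text
time_s: 29.38
position: [0.5405, -0.0232, 0.0359]
orientation: [0.672, 0.74, -0.002, -0.003]
force: [0.6, 0.1, 0.9]
grip_width: 0.425
finger_force: 0.0
```

Emit:
{"op": "step_arm", "data": {
  "rows": [
    {"delta_pos": [0, 0, 0], "angular": [0, 0, 0], "gripper": 0.04},
    {"delta_pos": [0, 0, 0], "angular": [0, 0, 0], "gripper": 0.04},
    {"delta_pos": [0, 0, 0], "angular": [0, 0, 0], "gripper": 0.04}
  ]
}}

```text
time_s: 29.75
position: [0.5442, -0.0237, 0.0407]
orientation: [0.673, 0.74, 0.001, 0.001]
force: [-0.8, 0.4, 0.5]
grip_width: 0.431
finger_force: 0.0
```

Emit:
{"op": "step_arm", "data": {
  "rows": [
    {"delta_pos": [0, -0.001, 0.018], "angular": [0, 0, 0], "gripper": 0.04},
    {"delta_pos": [0, 0, 0.01], "angular": [0, 0, 0], "gripper": 0.04},
    {"delta_pos": [0, 0, 0], "angular": [0, 0, 0], "gripper": 0.04},
    {"delta_pos": [0, 0, 0], "angular": [0, 0, 0], "gripper": 0.04},
    {"delta_pos": [0, 0, 0], "angular": [0, 0, 0], "gripper": 0.04}
  ]
}}

```text
time_s: 30.38
position: [0.5425, -0.0237, 0.0114]
orientation: [0.673, 0.739, 0.0, 0.0]
force: [0.5, -0.4, -0.6]
grip_width: 0.428
finger_force: 0.0
```

Emit:
{"op": "step_arm", "data": {
  "rows": [
    {"delta_pos": [0, 0, 0.004], "angular": [0, 0, 0], "gripper": 0.035},
    {"delta_pos": [0, 0, 0.004], "angular": [0, 0, 0], "gripper": 0.03},
    {"delta_pos": [0, 0, 0], "angular": [0, 0, 0], "gripper": 0.025},
    {"delta_pos": [0, 0, 0], "angular": [0, 0, 0], "gripper": 0.02},
    {"delta_pos": [0, 0, 0], "angular": [0, 0, 0], "gripper": 0.016}
  ]
}}

```text
time_s: 31.0
position: [0.5422, -0.0237, 0.0031]
orientation: [0.673, 0.739, 0.0, 0.0]
force: [-0.2, 0.0, 0.1]
grip_width: 0.177
finger_force: 0.0
```

Emit:
{"op": "step_arm", "data": {
  "rows": [
    {"delta_pos": [0, 0, 0], "angular": [0, 0, 0], "gripper": 0.013},
    {"delta_pos": [0, 0, 0], "angular": [0, 0, 0], "gripper": 0.01},
    {"delta_pos": [0, 0, 0], "angular": [0, 0, 0], "gripper": 0.005},
    {"delta_pos": [0, 0, 0], "angular": [0, 0, 0], "gripper": 0.005}
  ]
}}

```text
time_s: 31.5
position: [0.5422, -0.0236, 0.0031]
orientation: [0.673, 0.739, 0.0, 0.0]
force: [0.2, -1.1, 0.4]
grip_width: 0.131
finger_force: 30.0
```

Emit:
{"op": "step_arm", "data": {
  "rows": [
    {"delta_pos": [0, 0, -0.03], "angular": [0, 0, 0], "gripper": 0.005},
    {"delta_pos": [0, 0, -0.06], "angular": [0, 0, 0], "gripper": 0.005},
    {"delta_pos": [0, 0, -0.06], "angular": [0, 0, 0], "gripper": 0.005},
    {"delta_pos": [0, 0, 0], "angular": [0, 0, 0], "gripper": 0.005}
  ]
}}

```text
time_s: 32.0
position: [0.5457, -0.0241, 0.1599]
orientation: [0.673, 0.739, 0.004, 0.005]
force: [0.5, -0.9, -0.3]
grip_width: 0.135
finger_force: 30.0
```

Emit:
{"op": "step_arm", "data": {
  "rows": [
    {"delta_pos": [-0.05, -0.0217, 0], "angular": [0, 0, 0], "gripper": 0.005},
    {"delta_pos": [-0.05, -0.0217, 0], "angular": [0, 0, 0], "gripper": 0.005},
    {"delta_pos": [-0.05, -0.0217, 0], "angular": [0, 0, 0], "gripper": 0.005},
    {"delta_pos": [-0.05, -0.0217, 0], "angular": [0, 0, 0], "gripper": 0.005},
    {"delta_pos": [-0.05, -0.0217, 0], "angular": [0, 0, 0], "gripper": 0.005}
  ]
}}

```text
time_s: 32.62
position: [0.456, -0.2836, 0.1513]
orientation: [0.673, 0.739, -0.0, -0.001]
force: [0.4, -0.1, -0.3]
grip_width: 0.132
finger_force: 30.0
```

Emit:
{"op": "step_arm", "data": {
  "rows": [
    {"delta_pos": [-0.05, -0.0217, 0], "angular": [0, 0, 0], "gripper": 0.005},
    {"delta_pos": [-0.05, -0.0217, 0], "angular": [0, 0, 0], "gripper": 0.005},
    {"delta_pos": [0, 0, 0], "angular": [0, 0, -10.5], "gripper": 0.005},
    {"delta_pos": [0, 0, 0], "angular": [0, 0, -10.5], "gripper": 0.005},
    {"delta_pos": [0, 0, 0], "angular": [0, 0, -10.5], "gripper": 0.005}
  ]
}}

```text
time_s: 33.25
position: [0.4227, -0.3859, 0.1509]
orientation: [0.445, 0.896, 0.001, -0.002]
force: [0.3, 0.0, -0.7]
grip_width: 0.132
finger_force: 30.0
```

Emit:
{"op": "step_arm", "data": {
  "rows": [
    {"delta_pos": [0, 0, 0], "angular": [0, 0, -10.5], "gripper": 0.005},
    {"delta_pos": [0, 0, 0], "angular": [0, 0, -10.5], "gripper": 0.005},
    {"delta_pos": [0, 0, 0], "angular": [0, 0, -10.5], "gripper": 0.005},
    {"delta_pos": [0, 0, 0], "angular": [0, 0, -10.4], "gripper": 0.005},
    {"delta_pos": [0, 0, 0], "angular": [0, 0, 0], "gripper": 0.005}
  ]
}}

```text
time_s: 33.88
position: [0.423, -0.3857, 0.1513]
orientation: [0.099, 0.995, 0.001, -0.001]
force: [-0.2, 0.8, 0.1]
grip_width: 0.134
finger_force: 30.0
```

```bash
python3 look.py w7 syringe tweezers
```

```text
[ 0.423  -0.3857  0.1513] toolx 168.64
syringe 0.59 [362. 136. 390. 244.] outline (array([ 0.43276986, -0.33358868]), np.float64(-12.024562188806428), array([0.10633628, 0.0185859 ])) zmax 0.02445696718807847
   plane (array([ 0.43407904, -0.33203776]), np.float64(-12.054400381791407), array([0.10684753, 0.01888787]))
tweezers 0.8 [305. 130. 332. 303.] outline (array([ 0.41013234, -0.38352354]), np.float64(-12.001888710652938), array([0.10002317, 0.01219168])) zmax 0.15658068748403775
   plane (array([ 0.45679731, -0.39303101]), np.float64(-11.581857262020174), array([0.18441984, 0.02263612]))
```

View pics/w7.png

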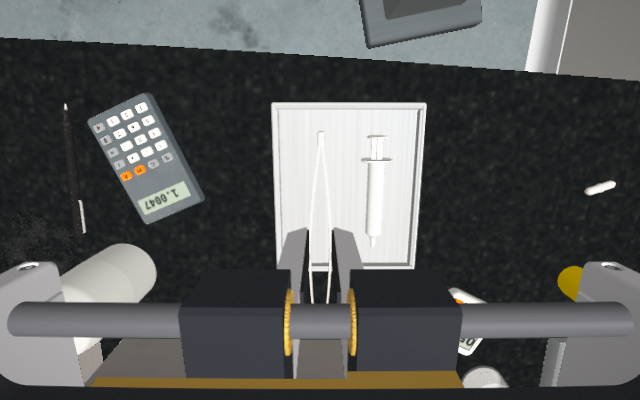

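The syringe lies flat in the tray (px 376,190). The held tweezers are parallel to it, over the left half. Lowering.

Emit:
{"op": "step_arm", "data": {
  "rows": [
    {"delta_pos": [0, 0, 0.05], "angular": [0, 0, 0], "gripper": 0.005},
    {"delta_pos": [0, 0, 0.05], "angular": [0, 0, 0], "gripper": 0.005},
    {"delta_pos": [0, 0, 0.02], "angular": [0, 0, 0], "gripper": 0.005},
    {"delta_pos": [0, 0, 0], "angular": [0, 0, 0], "gripper": 0.005},
    {"delta_pos": [0, 0, 0], "angular": [0, 0, 0], "gripper": 0.005}
  ]
}}

```text
time_s: 34.65
position: [0.4243, -0.387, 0.0343]
orientation: [0.098, 0.995, -0.001, 0.001]
force: [0.3, -0.2, 0.0]
grip_width: 0.134
finger_force: 30.0
```

Emit:
{"op": "step_arm", "data": {
  "rows": [
    {"delta_pos": [0, 0, 0], "angular": [0, 0, 0], "gripper": 0.005},
    {"delta_pos": [0, 0, 0.01], "angular": [0, 0, 0], "gripper": 0.005},
    {"delta_pos": [0, 0, 0], "angular": [0, 0, 0], "gripper": 0.005},
    {"delta_pos": [0, 0, 0], "angular": [0, 0, 0], "gripper": 0.005},
    {"delta_pos": [0, 0, 0], "angular": [0, 0, 0], "gripper": 0.005}
  ]
}}

```text
time_s: 35.28
position: [0.4236, -0.3863, 0.0231]
orientation: [0.098, 0.995, -0.0, 0.0]
force: [-0.1, 1.2, 0.1]
grip_width: 0.13
finger_force: 30.0
```

Emit:
{"op": "step_arm", "data": {
  "rows": [
    {"delta_pos": [0, 0, 0.008], "angular": [0, 0, 0], "gripper": 0.005},
    {"delta_pos": [0, 0, 0.004], "angular": [0, 0, 0], "gripper": 0.005},
    {"delta_pos": [0, 0, 0], "angular": [0, 0, 0], "gripper": 0.005},
    {"delta_pos": [0, 0, 0], "angular": [0, 0, 0], "gripper": 0.005},
    {"delta_pos": [0, 0, 0], "angular": [0, 0, 0], "gripper": 0.005}
  ]
}}

```text
time_s: 35.9
position: [0.4237, -0.3864, 0.0112]
orientation: [0.098, 0.995, -0.0, 0.0]
force: [-0.3, -0.7, -0.0]
grip_width: 0.133
finger_force: 30.0
```

Emit:
{"op": "step_arm", "data": {
  "rows": [
    {"delta_pos": [0, 0, 0.002], "angular": [0, 0, 0], "gripper": 0.005},
    {"delta_pos": [0, 0, 0.002], "angular": [0, 0, 0], "gripper": 0.005},
    {"delta_pos": [0, 0, 0], "angular": [0, 0, 0], "gripper": 0.005},
    {"delta_pos": [0, 0, 0], "angular": [0, 0, 0], "gripper": 0.005}
  ]
}}

```text
time_s: 36.4
position: [0.4236, -0.3863, 0.0071]
orientation: [0.098, 0.995, -0.0, 0.0]
force: [-0.9, -0.5, 1.5]
grip_width: 0.136
finger_force: 30.0
```

Emit:
{"op": "step_arm", "data": {
  "rows": [
    {"delta_pos": [0, 0, 0], "angular": [0, 0, 0], "gripper": 0.02},
    {"delta_pos": [0, 0, 0], "angular": [0, 0, 0], "gripper": 0.03},
    {"delta_pos": [0, 0, 0], "angular": [0, 0, 0], "gripper": 0.03},
    {"delta_pos": [0, 0, -0.03], "angular": [0, 0, 0], "gripper": 0.03},
    {"delta_pos": [0, 0, -0.05], "angular": [0, 0, 0], "gripper": 0.03}
  ]
}}

```text
time_s: 37.02
position: [0.4223, -0.3848, 0.0852]
orientation: [0.098, 0.995, 0.002, -0.002]
force: [0.7, -0.0, 0.9]
grip_width: 0.318
finger_force: 0.0
```

Emit:
{"op": "step_arm", "data": {
  "rows": [
    {"delta_pos": [0, 0, -0.06], "angular": [0, 0, 0], "gripper": 0.03},
    {"delta_pos": [0, 0, -0.06], "angular": [0, 0, 0], "gripper": 0.03},
    {"delta_pos": [0.05, 0, 0], "angular": [0, 0, 0], "gripper": 0.03},
    {"delta_pos": [0.05, 0, 0], "angular": [0, 0, 0], "gripper": 0.03},
    {"delta_pos": [0, 0, 0], "angular": [0, 0, 0], "gripper": 0.03}
  ]
}}

```text
time_s: 37.65
position: [0.3234, -0.3662, 0.2073]
orientation: [0.099, 0.995, -0.0, 0.0]
force: [0.7, 0.3, 0.5]
grip_width: 0.319
finger_force: 0.0
```

Run:
```python
from h import *
A=[]
for cn,b in(("side",(100,380,180,430)),("top",(110,310,190,480))):
    c=cam(cn);im,dep=get_image(cn);W=cloud(c,dep)
    A.append(cv2.resize(im[b[0]:b[1],b[2]:b[3]],(395,int(395*(b[1]-b[0])/(b[3]-b[2]))),interpolation=cv2.INTER_CUBIC))
    for n in("syringe","tweezers","white_bottle","dropper_bottle"):
        for o in outline_of(cn,n)[:3]:
            P=W[o['region']&(dep>0)]
            if len(P)>5: print(cn,n,round(o['confidence'],2),np.round(o['box']),P[P[:,2]>np.percentile(P[:,2],80)].mean(0).round(3),np.percentile(P[:,2],97).round(3), round(pca(P)[1]) if n in("syringe","tweezers") else '')
h=max(a.shape[0] for a in A); save("final",np.hstack([np.pad(a,((0,h-a.shape[0]),(0,0),(0,0))) for a in A]))
```

```text
side syringe 0.98 [249. 292. 313. 309.] [ 0.422 -0.33   0.023] 0.024 167
side tweezers 0.68 [246. 321. 310. 337.] [ 0.406 -0.383  0.012] 0.013 167
side white_bottle 0.7 [271. 129. 285. 155.] [0.559 0.127 0.078] 0.084 
side dropper_bottle 0.76 [254. 143. 266. 179.] [0.487 0.047 0.083] 0.094 
side dropper_bottle 0.61 [311. 180. 328. 218.] [ 0.58  -0.132  0.084] 0.096 
top syringe 0.77 [415. 227. 425. 264.] [ 0.428 -0.328  0.024] 0.026 169
top white_bottle 0.59 [242. 192. 259. 211.] [0.559 0.133 0.085] 0.087 
top dropper_bottle 0.66 [276. 223. 288. 233.] [0.486 0.051 0.096] 0.101 
top dropper_bottle 0.61 [339. 185. 355. 198.] [ 0.579 -0.127  0.095] 0.1 
top dropper_bottle 0.58 [220. 193. 233. 205.] [0.572 0.192 0.094] 0.103
```

View pics/final.png

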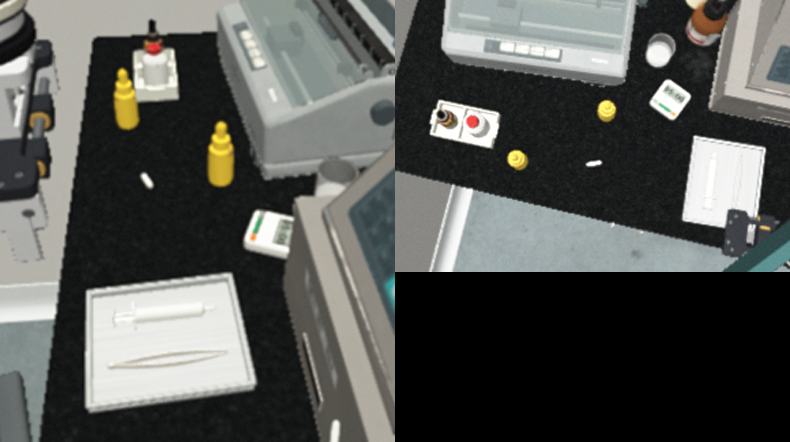

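Both bottles stand in the caddy (top crop px 445,119 and 475,124). The syringe and tweezers lie parallel in the tray (side crop 160,313 and 168,358), and the other things are where they were.

```bash
python3 -c "
from station import *
print(sign_off())"
```

```text
the job is handed in; nothing more can be done
None
```

The job is handed in at about 38 s: both bottles stand upright in their caddy bays, the syringe and tweezers lie side by side lengthwise in the tray, and everything else is where it was; no verdict came back.

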